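# Pair the re-tipped heels with their mates

### The job

The four heels in the one-row rack have their new top pieces on and are cured; bring each one to the pairs tray and stand it, tip up and flat on the floor, in the empty compartment of the near row directly in front of its own mate, the heel of the same shape and height in the far row. Leave the mates and the cement jar where they stand.

Things in the scene. Friction and masses are not known exactly. Their poses are not given: they have to be found in the camera images.
- heel_low: Loose low stacked heel, 40 mm tall: a broad grooved D-shaped block 56 (x) by 50 (y), straight all the way up. White plastic, black top piece, D-shaped seat down, tip up, about 90 g. Origin: centre of the seat's underside; z up, x to the flat face. Starts in a place of the rack, turned up to 0.25 rad.
- heel_louis: Loose curved heel, 50 mm tall: seat 48 by 44, drawn in to a straight waist 24 by 24 (24 to 42 up), flared to a top 29 by 29; waist and top centred 3 mm behind (-x of) the origin. White plastic, black top piece, D-shaped seat down, tip up, about 45 g. Origin: centre of the seat's underside; z up, x to the flat face. Starts in a place of the rack, turned up to 0.25 rad.
- heel_block: Loose block heel, 60 mm tall: seat 52 (x) by 48 (y), drawn in over the lowest 20 to a straight D-shaped column 42 by 40. White plastic, black top piece, D-shaped seat down, tip up, about 70 g. Origin: centre of the seat's underside; z up, x to the flat face. Starts in a place of the rack, turned up to 0.25 rad.
- heel_stiletto: Loose stiletto heel, 70 mm tall: seat 46 by 42, drawn in over the lowest 40 to a straight thin stem 13 by 13, centred 6 mm behind (-x of) the origin. White plastic, black top piece, D-shaped seat down, tip up, about 40 g. Origin: centre of the seat's underside; z up, x to the flat face. Starts in a place of the rack, turned up to 0.25 rad.
- mate_low: Mate of heel_low: same shape, size and axes. Loose; stands tip up and square within 4 mm of the middle of a compartment in the tray's far row.
- mate_louis: Mate of heel_louis: same shape, size and axes. Loose; stands tip up and square within 4 mm of the middle of a compartment in the tray's far row.
- mate_block: Mate of heel_block: same shape, size and axes. Loose; stands tip up and square within 4 mm of the middle of a compartment in the tray's far row.
- mate_stiletto: Mate of heel_stiletto: same shape, size and axes. Loose; stands tip up and square within 4 mm of the middle of a compartment in the tray's far row.
- tray: Fixed plywood tray with dark dividers, 2 rows of 4 compartments; turned up to 0.2 rad. Origin: under the middle of the near row, at bench level; x to the far row, y along the row. Compartment centres: x = 0 (near), 92 mm (far); y = -114, -38, 38, 114 mm. Floor 6 mm above the bench; walls and dividers 5 mm thick, tops 14 mm above the bench. The rack is beside it, left or right.
- jar: Bystander: amber jar of cement with black cap, 46 mm diameter, 54 mm tall, loose. Origin: centre of its underside. It stands in one of the 5 places of the grey rack (one row, pitch 76 mm, floor 6 mm and wall tops 14 mm above the bench), the heels in the other four.
There are look-alikes about, which are no part of the job. Leave any yellow look-alike of the mate_louis alone. What is shaped like the heel_louis but pink is not meant.

How it is judged:
By the outcome, as a careful person would: the job done as asked, in the order asked, and still so for the second after the job is handed in, with the robot touching nothing.
It also fails if it takes over 112 s, if anything falls off the work surface, if the arm or the gripper's body presses on something with over 40 N, if the wrist force passes 120 N, or if a joint passes its speed limit or range.

### The arm

A 6-joint arm with a two-finger parallel gripper is mounted at the origin on the work surface. World frame = base frame: x ahead of the robot, y to its left, z up, the work surface at z = 0. Lengths are in m, angles in rad, forces in N, time in s.
With the tool pointing down it reaches from about 0.325 to 0.85 m from the base axis. Payload 15.5 kg.
Tool frame: the origin (TCP) lies midway between the tips of the shut fingers; the grasp point (between the pads) lies arm.grip_point_offset behind it (arm.grip_point_offset is the distance from the TCP to the grasp point, in m); z points along the fingers, y is the direction in which the jaws open and shut (so a half turn about z gives the same grasp; the last joint's range is limited). The gripper opens to 91 mm and grips with 3 to 60 N. Pads are 32 mm wide; open, the fingers measure 118 mm over their backs; the gripper's body (76 mm by 178 mm) begins 60 mm behind the grasp point.
Start: joints at [-1.355, 0.494, 1.345, -0, 1.302, -0.096], TCP at [0.191, -0.595, 0.214] pointing down, gripper open.
Joint ranges: [-2.91, 2.91], [-0.82, 2.16], [0.22, 2.67], [-1.22, 4.37], [0.12, 2.79], [-3.08, 3.08]. Speed limits (rad/s): [1.89, 1.89, 2.57, 3.01, 3.01, 3.01].

### API

Orientations are given as a unit quaternion [w, x, y, z].
In Python, from rig import arm gives the robot as it stands.
- The arm moves only by the tool servo_tool, never from a script. Its argument "commands" is a list that holds one entry, the list of rows, each a list of 5 numbers: the shift along the tool's x, y, z in m, then the turn about the tool's z in degrees, then the closure, from 0 (fully open) to 1 (shut). In form: [[[x, y, z, yaw, grip], ...]]. A call has exactly 10 rows; each row is the pose to reach, as a shift and turn from the pose measured when the call began, along the tool's axes at that moment; what a row does not reach only later rows make up. A row lasts 1/8 s, in which the tool goes at most 62.5 mm and 10.7 degrees, less where a joint would pass 70% of its speed; a pose out of reach is approached as far as the arm can. A call with a gripper value outside its range is refused whole. The fingers move at their own pace and stop on an object; "squeeze" is the grip in N (left out, the last holds). Time passes only in rows, so rows that repeat a pose let the fingers close, or fill a call up. It gives the time, the measured TCP pose, the force and the opening at its end, in the units of the state.
- arm.sense(): the state, without advancing time (a new reading comes with each control period).
- arm.capture(name): name is "scene" or "side" or "wrist"; returns a dict with "img" (480x640x3 uint8, red, green, blue), "range_z" (480x640 float32, m along the optical axis (not along the pixel's ray), 0 where there is no reading), "fx", "fy", "cx", "cy" (pixels), "world_to_cam" (4x4, takes a point from world to camera coordinates). Camera axes: x right, y down, z forward; pixel columns grow to the right and rows downward; lengths in m; the calibration is good to about 2 mm. The wrist camera is an equidistant fisheye: a pixel r from the principal point sees the ray r / f radians off the axis. A picture is of the moment at which its call begins.
- arm.sign_off(): hands the job in, once; it reports no verdict.
Trained networks look in a picture, given as the dict that the camera call returned (one of the last four; its "shot" number tells which), for a name from the list of things; names that differ only in an ending like _2 or _b are one class to them, and where a whole thing is asked for, a point or a joint stands for the part that bears it (a point fixed in the world has none). Each returns a list of dicts, best first, with "confidence" (0 to 1); they miss things now and then, are a little off and sometimes report something else, mostly with a low value. They report only what shows in the picture. A call takes as long as a camera call. They do not tell look-alikes from the thing itself.
- arm.regions_of(picture, name): "region" (480x640 bool, what is visible of it) and "point" ([column, row] in pixels, amid what is visible of it).
- arm.place_of(picture, name): "point" ([column, row] in pixels: a listed point, or the origin of a listed thing).
The state is a dict: "clock": time; "joint_pos": joint angles; "qvel": joint speeds; "tau": joint torques, N m; "ee_pos": TCP position; "ee_rot": TCP orientation; "force": force on the tool from outside, world axes, zero at the start; "moment": the same for the moment, N m; "gripper_width": opening from 0.0 (shut) to 1.0 (fully open).
Only numpy, scipy, OpenCV 4.12 (cv2) and the standard library are available. Lean on these libraries where they do the work, as an engineer would, in place of code of your own. Each camera call takes 0.05 s, during which the arm holds its last target. There are 200 camera calls.

## Working session

There is one attempt and no reset: what is moved stays moved. The work goes in short steps, Python scripts to look and compute and a tool call to move; the robot and the scene stay as the last step left them, time stands still between calls to the robot, and variables do not carry over. Pictures are saved under pics/ and viewed, about 12 in all and at most 16, crops included, and the job is handed in when it is done.

Besides the shell and the picture viewer there is one more tool, called after "Call:" in YAML: its name, and indented under it one key for each argument. servo_tool: Moves the arm, as the interface text tells. Its arguments: {"type":"object","properties":{"commands":{"type":"array","items":{"type":"array","items":{"type":"array","items":{"type":"number"}}}},"squeeze":{"type":"number"}},"required":["commands"]}

```bash
ls; mkdir -p pics; python3 - <<'E'
from rig import arm
import cv2,pickle
print(arm.grip_point_offset, arm.sense())
for n in ["scene","side"]:
    p=arm.capture(n); cv2.imwrite(f"pics/{n}0.png",p["img"][:,:,::-1]); pickle.dump(p,open(f"{n}0.pkl","wb"))
    print(n,p["fx"],p["fy"],p["cx"],p["cy"],p["world_to_cam"].tolist(),p["shot"])
    for t in ["heel_low","heel_louis","heel_block","heel_stiletto","mate_low","mate_louis","mate_block","mate_stiletto","tray","jar"]:
        print(t,[(round(d["confidence"],2),[int(v) for v in d["point"]]) for d in arm.place_of(p,t)])
E
```

```text
pics
0.0188 {'clock': 0.0, 'joint_pos': array([-1.35551551e+00,  4.94162412e-01,  1.34613924e+00, -1.83031331e-05,
        1.30250857e+00, -9.55027549e-02]), 'qvel': array([ 0.00162143, -0.00318962, -0.00047189,  0.00097189, -0.00294448,
       -0.00162055]), 'tau': array([ 1.27951021e-04, -8.78823566e+01, -3.81860018e+01,  7.08003645e-02,
        5.32545196e-02, -1.46220609e-04]), 'ee_pos': array([ 0.1910401 , -0.5946793 ,  0.21334844]), 'ee_rot': array([-6.07167344e-04,  9.87950412e-01,  1.54769549e-01, -4.52447473e-05]), 'force': array([-0.42221026, -0.18889029, -0.03935632]), 'moment': array([ 0.08266106,  0.00326816, -0.0110945 ]), 'gripper_width': 0.997812933734031}
scene 477.7740244809016 477.7740244809016 316.0690066395404 235.83402659966575 [[-0.5741172104961967, 0.8186127022551586, -0.016207168740194785, 0.30513160410723367], [0.44127059925894657, 0.2926810864564199, -0.848303035394982, -0.1833025377498256], [-0.6896881083806768, -0.49417711939869985, -0.5292629666064753, 1.5084759369271425], [0.0, 0.0, 0.0, 1.0]] 1
heel_low [(0.79, [220, 202])]
heel_louis [(0.62, [234, 213
[... 417 characters left out ...]
3074385050901, -0.010353254695218441, -0.50619441682075], [-0.18823670771580453, -0.7122226172709131, -0.6762439539959566, 0.12519634807223523], [0.15919009395699713, 0.6573215264882414, -0.7366049991692503, 0.8668615525387514], [0.0, 0.0, 0.0, 1.0]] 2
heel_low [(0.64, [351, 450])]
heel_louis [(0.72, [346, 397]), (0.58, [250, 428])]
heel_block [(0.95, [331, 281])]
heel_stiletto [(0.69, [334, 311]), (0.68, [338, 354]), (0.24, [350, 452])]
mate_low [(0.88, [346, 158])]
mate_louis [(0.73, [429, 234]), (0.65, [365, 201])]
mate_block [(0.79, [336, 137])]
mate_stiletto [(0.84, [354, 179]), (0.34, [346, 158])]
tray [(0.89, [304, 175]), (0.5, [348, 402])]
jar [(0.66, [340, 352]), (0.59, [329, 278])]
```

View pics/scene0.png

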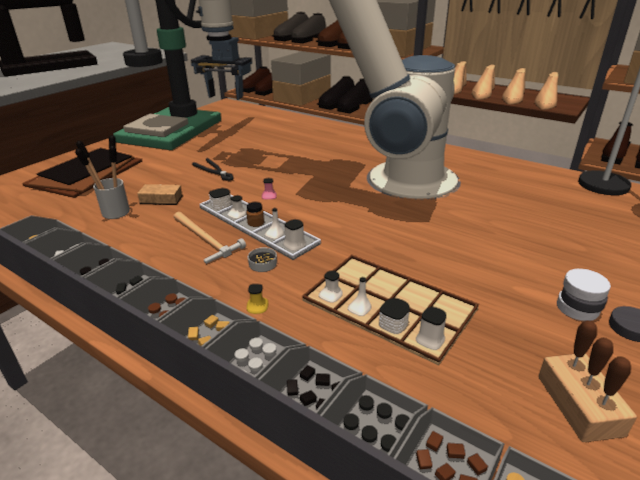

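View pics/side0.png

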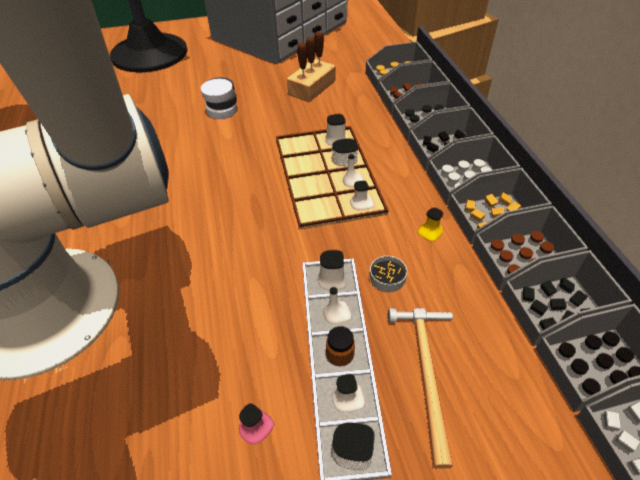

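Two pictures viewed.
- **Rack** (side image, from the tray end): block (331,281), stiletto (334,311), jar (340,352), louis (346,397), low (351,450). The pink heel at (250,428) is loose on the bench, and so is the yellow one at (429,234).
- **Tray far row**, in rising y: louis (365,201), stiletto (354,179), low (346,158), block (336,137).

Next I'll measure positions from depth.

```bash
cat > h.py <<'E'
import numpy as np, cv2, pickle
def cloud(p):
    z=p["range_z"]; v,u=np.mgrid[:480,:640]
    c=np.stack([(u-p["cx"])/p["fx"]*z,(v-p["cy"])/p["fy"]*z,z],-1)
    W=np.linalg.inv(p["world_to_cam"]); return c@W[:3,:3].T+W[:3,3]
E
python3 - <<'E'
from h import *
from rig import arm
for n in ["scene","side"]:
    p=arm.capture(n); X=cloud(p); ok=p["range_z"]>0
    print(n)
    for t in ["heel_low","heel_louis","heel_block","heel_stiletto","mate_low","mate_louis","mate_block","mate_stiletto","jar"]:
        for d in arm.regions_of(p,t):
            m=d["region"]&ok&(X[...,2]>.012)&(X[...,2]<.1)
            if m.sum()<10: continue
            P=X[m]; zt=np.percentile(P[:,2],95); T=P[P[:,2]>zt-.005]
            print(t,round(d["confidence"],2),np.int32(d["point"]),"top",np.round(np.r_[(T[:,:2].min(0)+T[:,:2].max(0))/2,zt],4))
    for d in arm.regions_of(p,"tray")[:1]:
        m=cv2.erode(d["region"].astype(np.uint8),np.ones((2,2)))>0
        P=X[m&ok]; P=P[(P[:,2]>0.0)&(P[:,2]<.018)]
        r=cv2.minAreaRect(np.float32(P[:,:2]*1000)); print("tray",d["confidence"],r)
        np.save(f"tray_{n}.npy",P)
E
```

```text
scene
heel_low 0.59 [219 195] top [ 0.4712 -0.3537  0.047 ]
heel_low 0.34 [294 234] top [ 0.5199 -0.0699  0.0666]
heel_louis 0.74 [268 190] top [ 0.3407 -0.3013  0.0506]
heel_louis 0.69 [238 206] top [ 0.4826 -0.297   0.0563]
heel_block 0.69 [295 234] top [ 0.5198 -0.071   0.0667]
heel_stiletto 0.59 [275 231] top [ 0.5038 -0.1424  0.0743]
mate_low 0.82 [394 315] top [0.6374 0.2612 0.0468]
mate_louis 0.65 [331 291] top [0.6293 0.1107 0.0564]
mate_louis 0.55 [255 297] top [0.7472 0.0026 0.0506]
mate_block 0.95 [429 326] top [0.6385 0.3383 0.0664]
mate_block 0.62 [254 214] top [ 0.4929 -0.2228  0.0606]
mate_stiletto 0.71 [357 301] top [0.6296 0.1836 0.0745]
jar 0.74 [254 215] top [ 0.4923 -0.2228  0.0606]
tray 0.91 ((580.6724243164062, 225.0537109375), (308.6488037109375, 207.84120178222656), 88.10665893554688)
side
heel_low 0.93 [353 443] top [ 0.4682 -0.3768  0.0476]
heel_low 0.43 [348 394] top [ 0.4801 -0.2982  0.0572]
heel_louis 0.69 [250 425] top [ 0.338  -0.3056  0.0514]
heel_louis 0.65 [335 127] top [0.6359 0.3373 0.068 ]
heel_louis 0.6 [347 397] top [ 0.4797 -0.2989  0.0573]
heel_block 0.57 [331 274] top [ 0.5179 -0.073   0.0673]
heel_stiletto 0.65 [333 311] top [ 0.501  -0.1474  0.0748]
mate_low 0.82 [344 147] top [0.6349 0.2616 0.0484]
mate_louis 0.65 [431 226] top [0.7445 0.001  0.0518]
mate_block 0.92 [333 127] top [0.6359 0.3373 0.068 ]
mate_stiletto 0.92 [349 173] top [0.6272 0.1818 0.0751]
mate_stiletto 0.22 [320 179] top [0.5861 0.223  0.0168]
jar 0.94 [340 346] top [ 0.4912 -0.2254  0.0615]
tray 0.58 ((585.503173828125, 221.55165100097656), (312.95965576171875, 189.07672119140625), 88.56768798828125)
```

```bash
cat >> h.py <<'E'
from scipy.spatial.transform import Rotation as R
def goal(s,x,y,z,hdeg):
    """shift in tool axes and yaw (deg) that take the TCP to x,y,z with tool-x heading hdeg"""
    q=s["ee_rot"]; M=R.from_quat([*q[1:],q[0]]).as_matrix()
    h=np.degrees(np.arctan2(M[1,0],M[0,0])); yaw=-((hdeg-h+180)%360-180)
    return np.round(np.r_[M.T@(np.array([x,y,z])-s["ee_pos"]),yaw],4)
def proj(p,X):
    c=X@p["world_to_cam"][:3,:3].T+p["world_to_cam"][:3,3]
    r=np.linalg.norm(c[:,:2],axis=1); th=np.arctan2(r,c[:,2])
    return np.c_[p["cx"]+p["fx"]*th*c[:,0]/r,p["cy"]+p["fy"]*th*c[:,1]/r]
def fcloud(p):
    z=p["range_z"]; v,u=np.mgrid[:480,:640]; a=(u-p["cx"])/p["fx"]; b=(v-p["cy"])/p["fy"]
    th=np.hypot(a,b)+1e-9; k=np.tan(th)/th
    c=np.stack([a*k*z,b*k*z,z],-1); W=np.linalg.inv(p["world_to_cam"]); X=c@W[:3,:3].T+W[:3,3]
    X[(z<=0)|(th>1.3)]=9; return X
E
python3 - <<'E'
from h import *; from rig import arm
print(goal(arm.sense(),.50,-.20,.28,80))
E
```

```text
[  0.4149  -0.2817  -0.0661 -62.1907]
```

Call:
servo_tool:
  commands:
    - [[0.2,-0.14,-0.066,-20,0],[0.415,-0.282,-0.066,-62,0],[0.415,-0.282,-0.066,-62,0],[0.415,-0.282,-0.066,-62,0],[0.415,-0.282,-0.066,-62,0],[0.415,-0.282,-0.066,-62,0],[0.415,-0.282,-0.066,-62,0],[0.415,-0.282,-0.066,-62,0],[0.415,-0.282,-0.066,-62,0],[0.415,-0.282,-0.066,-62,0]]
  squeeze: 15

```text
clock: 3.45
ee_pos: [0.5, -0.1995, 0.2799]
ee_rot: [0.0, 0.767, 0.642, -0.0]
force: [-0.4, -0.4, 0.3]
gripper_width: 0.998
```

```bash
python3 - <<'E'
from h import *; from rig import arm
s=arm.sense(); print(s["clock"],s["ee_pos"],s["joint_pos"])
p=arm.capture("wrist"); cv2.imwrite("pics/w1.png",p["img"][:,:,::-1]); pickle.dump(p,open("w1.pkl","wb"))
W=np.linalg.inv(p["world_to_cam"]);print(W[:3,3],W[:3,2],p["fx"])
X=fcloud(p)
for t in ["heel_low","heel_louis","heel_block","heel_stiletto","jar"]:
    for d in arm.regions_of(p,t):
        m=d["region"]&(X[...,2]>.012)&(X[...,2]<.1)
        if m.sum()<10: continue
        P=X[m]; zt=np.percentile(P[:,2],95); T=P[P[:,2]>zt-.006]
        r=cv2.minAreaRect(np.float32(T[:,:2]*1000))
        print(t,round(d["confidence"],2),np.int32(d["point"]),"top",np.round(np.r_[(T[:,:2].min(0)+T[:,:2].max(0))/2,zt],4),r)
    print([(round(d["confidence"],2),[int(v) for v in d["point"]]) for d in arm.place_of(p,t)])
E
```

```text
3.45 [ 0.50003262 -0.1994567   0.27985777] [-4.90301541e-01  3.09976231e-01  1.46228935e+00 -2.82348566e-04
  1.36941450e+00 -3.13587254e-01]
[ 0.51348316 -0.12150158  0.45120059] [-0.04758265 -0.27105532 -0.96138697] 371.64829954431775
heel_low 0.77 [320 325] top [ 0.4701 -0.3977  0.0468] ((469.7012634277344, -398.397705078125), (7.956520080566406, 31.198110580444336), 78.45816802978516)
[(0.64, [317, 336])]
heel_louis 0.96 [315 286] top [ 0.481  -0.2965  0.0572] ((480.9292297363281, -296.506591796875), (28.24303436279297, 28.56260108947754), 88.62445831298828)
[(0.59, [212, 304]), (0.57, [316, 283])]
heel_block 0.94 [312 101] top [ 0.5182 -0.0719  0.0679] ((517.974609375, -71.78431701660156), (39.16127014160156, 41.90914535522461), 78.83822631835938)
[(0.78, [313, 100])]
heel_stiletto 0.86 [314 165] top [ 0.5011 -0.145   0.0767] ((501.393798828125, -144.96530151367188), (12.231313705444336, 12.11520767211914), 80.21685028076172)
[(0.56, [314, 164])]
jar 0.92 [314 231] top [ 0.4918 -0.2224  0.0616] ((491.9635009765625, -221.9680938720703), (38.07851791381836, 38.277408599853516), 80.36859130859375)
[(0.85, [313, 225])]
```

View pics/w1.png

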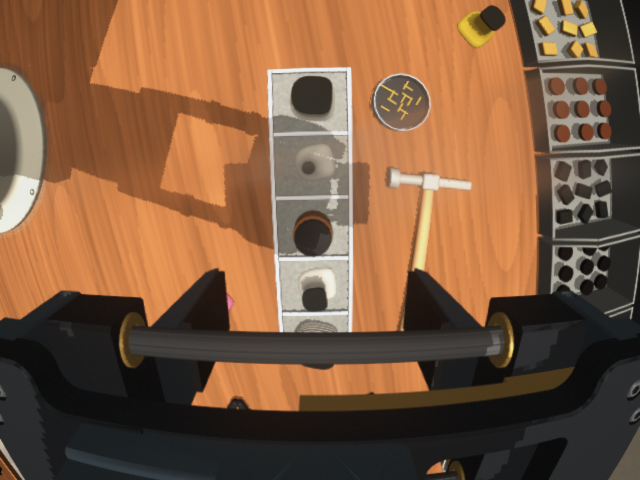

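```bash
python3 - <<'E'
from h import *
i=cv2.imread("pics/w1.png")
cv2.imwrite("pics/c1.png",cv2.resize(i[65:330,255:370],None,fx=2.26,fy=2.26,interpolation=cv2.INTER_CUBIC))
E
```

```text
(no output)
```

View pics/c1.png

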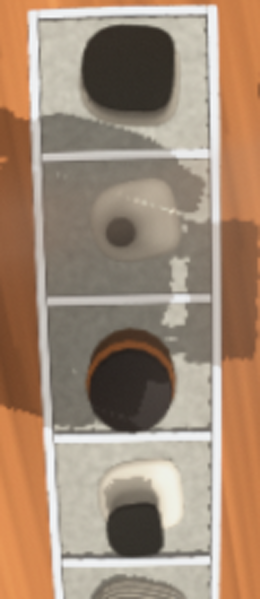

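```bash
python3 - <<'E'
from h import *; from rig import arm
s=arm.sense()
print(goal(s,.518,-.072,.12,80),goal(s,.518,-.072,.03,80))
E
```

```text
[ 0.1291 -0.0048  0.1599 -0.2181] [ 0.1291 -0.0048  0.2499 -0.2181]
```

Call:
servo_tool:
  commands:
    - [[0.06,-0.003,0.03,0,0.1],[0.129,-0.005,0.09,0,0.1],[0.129,-0.005,0.15,0,0.1],[0.129,-0.005,0.19,0,0.1],[0.129,-0.005,0.23,0,0.1],[0.129,-0.005,0.25,0,0.1],[0.129,-0.005,0.25,0,0.1],[0.129,-0.005,0.25,0,1],[0.129,-0.005,0.25,0,1],[0.129,-0.005,0.25,0,1]]
  squeeze: 15

```text
clock: 5.25
ee_pos: [0.5183, -0.0722, 0.0307]
ee_rot: [0.001, 0.767, 0.641, 0.0]
force: [0.5, -0.3, 0.1]
gripper_width: 0.6
```

Call:
servo_tool:
  commands:
    - [[0,0,0,0,1],[0,0,0,0,1],[0,0,0,0,1],[0,0,0,0,1],[0,0,-0.03,0,1],[0,0,-0.08,0,1],[0,0,-0.14,0,1],[0.05,0,-0.19,0,1],[0.11,0,-0.22,0,1],[0.17,0,-0.22,-8,1]]

```text
clock: 6.5
ee_pos: [0.5477, 0.088, 0.2525]
ee_rot: [0.002, 0.72, 0.694, 0.002]
force: [0.6, 0.3, -1.7]
gripper_width: 0.468
```

```bash
python3 - <<'E'
from h import *; from rig import arm
s=arm.sense(); print(goal(s,.54,.17,.25,88))
E
```

```text
[ 0.0816 -0.0108  0.0024 -0.1567]
```

Call:
servo_tool:
  commands:
    - [[0.04,-0.005,0,0,1],[0.08,-0.01,0,0,1],[0.08,-0.01,0,0,1],[0.08,-0.01,0,0,1],[0.08,-0.01,0,0,1],[0.08,-0.01,0,0,1],[0.08,-0.01,0,0,1],[0.08,-0.01,0,0,1],[0.08,-0.01,0,0,1],[0.08,-0.01,0,0,1]]

```text
clock: 7.75
ee_pos: [0.5407, 0.1684, 0.2524]
ee_rot: [0.002, 0.72, 0.694, 0.002]
force: [0.1, 0.1, -1.6]
gripper_width: 0.472
```

```bash
cat > tray.py <<'E'
from h import *
from scipy.optimize import minimize
def fit(P,x0=(.539,.2255,-.028)):
    """P: world points of wall tops; fit tray pose to wall centre lines"""
    def cost(q):
        c,s=np.cos(q[2]),np.sin(q[2]); d=P[:,:2]-q[:2]; x=d[:,0]*c+d[:,1]*s; y=-d[:,0]*s+d[:,1]*c
        dx=np.abs(x[:,None]-np.array([-.046,.046,.138])).min(1); dy=np.abs(y[:,None]-np.arange(-2,3)*.076).min(1)
        return np.minimum(np.minimum(dx,dy),.008).mean()*1e3
    r=minimize(cost,x0,method="Nelder-Mead",options=dict(initial_simplex=np.array(x0)+np.array([[0,0,0],[.006,0,0],[0,.006,0],[0,0,.03]])))
    return r.x,r.fun
E
python3 - <<'E'
from tray import *; from rig import arm
p=arm.capture("wrist"); cv2.imwrite("pics/w2.png",p["img"][:,:,::-1]); pickle.dump(p,open("w2.pkl","wb"))
for n,p,X in [("w",p,fcloud(p))]+[(n,q,cloud(q)) for n in("scene","side") for q in [pickle.load(open(n+"0.pkl","rb"))]]:
    dark=p["img"].max(2)<90
    m=dark&(X[...,2]>.010)&(X[...,2]<.018)&(abs(X[...,0]-.585)<.12)&(abs(X[...,1]-.224)<.175)
    print(n,m.sum(),fit(X[m]))
E
```

```text
w 553 (array([ 0.54005724,  0.22666458, -0.01595401]), np.float64(1.6548391923658676))
scene 805 (array([ 0.5441824 ,  0.22695585, -0.02921539]), np.float64(0.8628152987642038))
side 448 (array([ 0.53780212,  0.222623  , -0.03065676]), np.float64(1.0160181237931134))
```

View pics/w2.png

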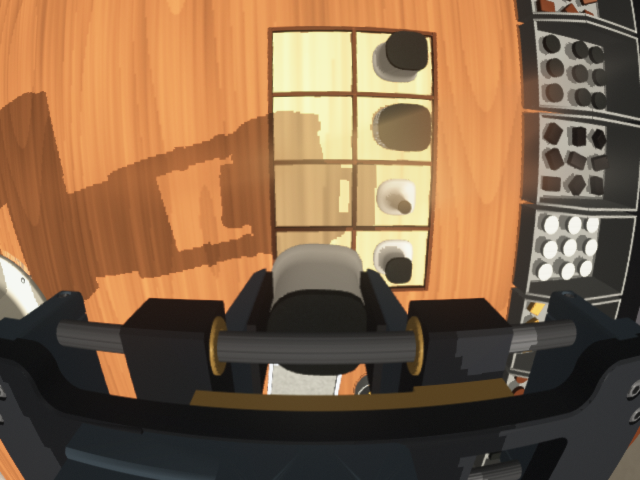

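```bash
python3 - <<'E'
from h import *; from rig import arm
s=arm.sense(); print(goal(s,.5437,.3395,.10,88.4),goal(s,.5437,.3395,.032,88.4))
E
```

```text
[ 0.1711 -0.0043  0.1524 -0.555 ] [ 0.1711 -0.0046  0.2204 -0.555 ]
```

Call:
servo_tool:
  commands:
    - [[0.06,-0.002,0,-0.5,1],[0.12,-0.004,0.01,-0.5,1],[0.171,-0.0045,0.05,-0.5,1],[0.171,-0.0045,0.1,-0.5,1],[0.171,-0.0045,0.15,-0.5,1],[0.171,-0.0045,0.19,-0.5,1],[0.171,-0.0045,0.21,-0.5,1],[0.171,-0.0045,0.219,-0.5,1],[0.171,-0.0045,0.219,-0.5,1],[0.171,-0.0045,0.219,-0.5,1]]

```text
clock: 9.05
ee_pos: [0.5444, 0.3397, 0.0344]
ee_rot: [0.002, 0.717, 0.697, 0.003]
force: [0.3, 0.5, -0.2]
gripper_width: 0.473
```

```bash
python3 - <<'E'
from h import *; from rig import arm
p=arm.capture("side"); i=p["img"][100:240,250:400,::-1]; cv2.imwrite("pics/s1.png",cv2.resize(i,None,fx=4,fy=4,interpolation=cv2.INTER_CUBIC))
print(goal(arm.sense(),.5437,.3395,.031,88.4))
E
```

```text
[-0.0002 -0.0007  0.0035 -0.0515]
```

View pics/s1.png

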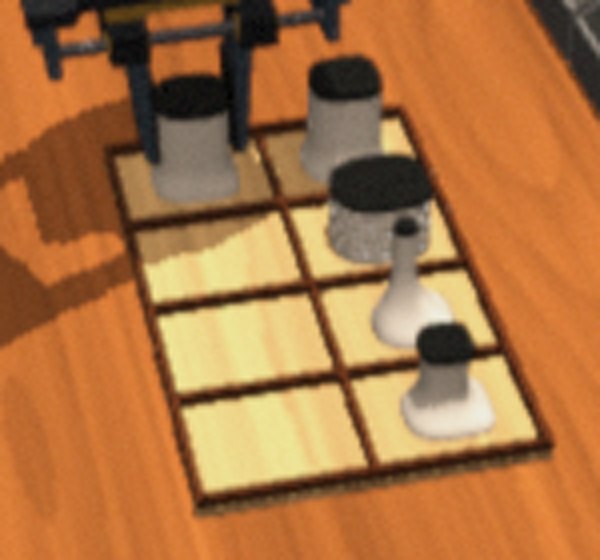

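Block heel is upright in its compartment, so I'll lower it the last few mm, release and rise.

Call:
servo_tool:
  commands:
    - [[0,-0.0005,0.003,0,1],[0,-0.0005,0.0035,0,1],[0,-0.0005,0.0035,0,0.3],[0,-0.0005,0.0035,0,0.3],[0,-0.0005,0.0035,0,0.3],[0,-0.0005,-0.03,0,0.3],[0,-0.0005,-0.09,0,0.1],[0,-0.0005,-0.15,0,0.1],[-0.06,0,-0.18,0,0.1],[-0.12,0,-0.18,0,0.1]]

```text
clock: 10.35
ee_pos: [0.5407, 0.2208, 0.2168]
ee_rot: [0.003, 0.717, 0.697, 0.005]
force: [0.3, -0.0, -0.9]
gripper_width: 0.9
```

```bash
python3 - <<'E'
from h import *; from rig import arm
s=arm.sense()
print(goal(s,.4985,-.145,.20,80),goal(s,.5,-.06,.24,80))
E
```

```text
[-0.3669 -0.0325  0.0157  8.4514] [-0.2818 -0.0329 -0.0242  8.4514]
```

```bash
python3 - <<'E'
from h import *
p=pickle.load(open("w1.pkl","rb")); X=fcloud(p); b=p["img"].min(2)
for n,c,zr in [("sti",(.507,-.145),(.010,.045)),("louis",(.484,-.2965),(.010,.03)),("block",(.518,-.072),(.06,.08))]:
    m=(X[...,2]>zr[0])&(X[...,2]<zr[1])&(np.hypot(X[...,0]-c[0],X[...,1]-c[1])<.033)
    P=X[m][:,:2]
    # flat-face heading: direction giving most points near the max extent
    best=[]
    for a in np.radians(np.arange(-30,16,1.)):
        d=P@[np.cos(a),np.sin(a)]; mx=np.percentile(d,99); best.append((d>mx-.0025).mean())
    best=np.convolve(best,[.2]*5,'same'); print(n,m.sum(),np.arange(-30,16)[np.argsort(best)[::-1][:6]],P.min(0),P.max(0))
E
```

```text
sti 1030 [ 1  0  2 -1  3  4] [ 0.48421221 -0.16582152] [ 0.53028728 -0.11200363]
louis 652 [-3 -4 -5 -2 -6 -1] [ 0.45944412 -0.31700798] [ 0.50733152 -0.27548864]
block 1379 [-10 -11  -9 -12  -8 -13] [ 0.49677066 -0.09269511] [ 0.53971045 -0.05121885]
```

```bash
python3 - <<'E'
from h import *; from rig import arm
s=arm.sense()
print(goal(s,.5012,-.145,.13,90),goal(s,.5012,-.145,.042,90))
E
```

```text
[-0.367  -0.0306  0.0857 -1.5486] [-0.3671 -0.0316  0.1737 -1.5486]
```

Call:
servo_tool:
  commands:
    - [[-0.06,-0.005,0,-1.5,0.4],[-0.12,-0.01,0,-1.5,0.4],[-0.18,-0.015,0,-1.5,0.4],[-0.24,-0.02,0,-1.5,0.4],[-0.3,-0.025,0.03,-1.5,0.4],[-0.367,-0.031,0.06,-1.5,0.4],[-0.367,-0.031,0.07,-1.5,0.4],[-0.367,-0.031,0.075,-1.5,0.4],[-0.367,-0.031,0.075,-1.5,0.4],[-0.367,-0.031,0.075,-1.5,0.4]]

```text
clock: 11.6
ee_pos: [0.5011, -0.1442, 0.1413]
ee_rot: [0.004, 0.707, 0.707, 0.005]
force: [0.3, -0.4, 0.3]
gripper_width: 0.598
```

```bash
python3 - <<'E'
from h import *; from rig import arm
p=arm.capture("wrist"); cv2.imwrite("pics/w3.png",p["img"][:,:,::-1])
X=fcloud(p); s=arm.sense(); print(s["ee_pos"])
m=(X[...,2]>.066)&(X[...,2]<.085)&(np.hypot(X[...,0]-.5015,X[...,1]+.145)<.02)
T=X[m]; print(m.sum(),(T.min(0)+T.max(0))/2,T.max(0)-T.min(0))
print(goal(s,.5012,-.145,.042,90))
E
```

```text
[ 0.50115175 -0.14430839  0.14137233]
345 [ 0.50072824 -0.14501947  0.0721081 ] [0.01236657 0.01301233 0.01198067]
[-0.0008 -0.0012  0.0994  0.024 ]
```

View pics/w3.png

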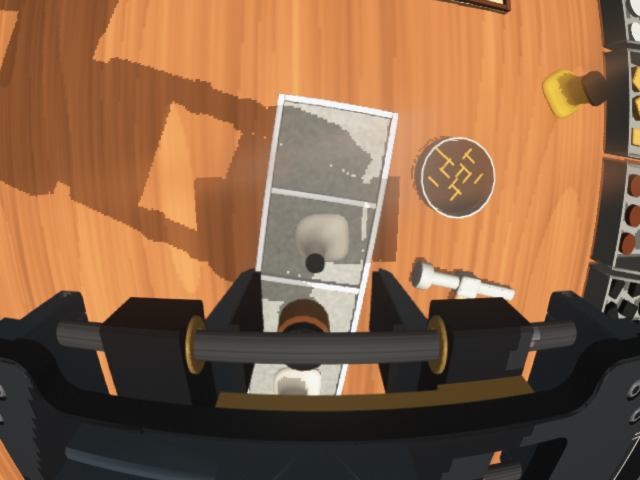

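The stiletto stem measures (0.5007, -0.145) and is square to the jaws, so I can descend and grip.

Call:
servo_tool:
  commands:
    - [[-0.001,-0.001,0.05,0,0.4],[-0.001,-0.001,0.09,0,0.4],[-0.001,-0.001,0.099,0,0.4],[-0.001,-0.001,0.099,0,0.5],[-0.001,-0.001,0.099,0,1],[-0.001,-0.001,0.099,0,1],[-0.001,-0.001,0.099,0,1],[-0.001,-0.001,0.099,0,1],[-0.001,-0.001,0.099,0,1],[-0.001,-0.001,0.099,0,1]]
  squeeze: 12

```text
clock: 12.9
ee_pos: [0.5015, -0.1453, 0.0428]
ee_rot: [0.004, 0.707, 0.707, 0.005]
force: [-1.0, -0.1, 7.8]
gripper_width: 0.145
```

```bash
python3 - <<'E'
from h import *; from rig import arm
s=arm.sense()
print(goal(s,.5334,.1877,.16,88.4))
E
```

```text
[ 0.3331  0.0335 -0.1164  1.6245]
```

Call:
servo_tool:
  commands:
    - [[0,0,-0.02,0,1],[0,0,-0.06,0,1],[0,0,-0.116,0,1],[0.06,0.006,-0.13,0,1],[0.12,0.012,-0.13,1.6,1],[0.18,0.018,-0.13,1.6,1],[0.24,0.024,-0.13,1.6,1],[0.3,0.03,-0.13,1.6,1],[0.333,0.0335,-0.116,1.6,1],[0.333,0.0335,-0.116,1.6,1]]

```text
clock: 14.15
ee_pos: [0.5327, 0.1896, 0.1587]
ee_rot: [0.004, 0.716, 0.698, 0.004]
force: [-0.1, -0.1, 0.4]
gripper_width: 0.146
```

```bash
python3 - <<'E'
from h import *; from rig import arm
s=arm.sense(); print(s["gripper_width"],s["force"])
print(goal(s,.5334,.1877,.045,88.4))
E
```

```text
0.14556675546690787 [-0.07784475 -0.12347236  0.43878605]
[-0.002  -0.0005  0.1137  0.1905]
```

Call:
servo_tool:
  commands:
    - [[-0.002,-0.0005,0.04,0,1],[-0.002,-0.0005,0.08,0,1],[-0.002,-0.0005,0.1,0,1],[-0.002,-0.0005,0.108,0,1],[-0.002,-0.0005,0.112,0,1],[-0.002,-0.0005,0.113,0,1],[-0.002,-0.0005,0.113,0,1],[-0.002,-0.0005,0.113,0,1],[-0.002,-0.0005,0.113,0,1],[-0.002,-0.0005,0.113,0,1]]

```text
clock: 15.4
ee_pos: [0.5335, 0.1878, 0.0458]
ee_rot: [0.004, 0.716, 0.698, 0.005]
force: [-0.5, 0.6, -1.4]
gripper_width: 0.144
```

```bash
python3 - <<'E'
from h import *; from rig import arm
p=arm.capture("side"); i=p["img"][100:240,250:400,::-1]; cv2.imwrite("pics/s2.png",cv2.resize(i,None,fx=4,fy=4,interpolation=cv2.INTER_CUBIC))
s=arm.sense();print(s["force"],goal(s,.5334,.1877,.043,88.4))
E
```

```text
[ 0.06303388 -0.34129191 -0.3328387 ] [-1.000e-04 -1.000e-04  2.800e-03  1.944e-01]
```

View pics/s2.png

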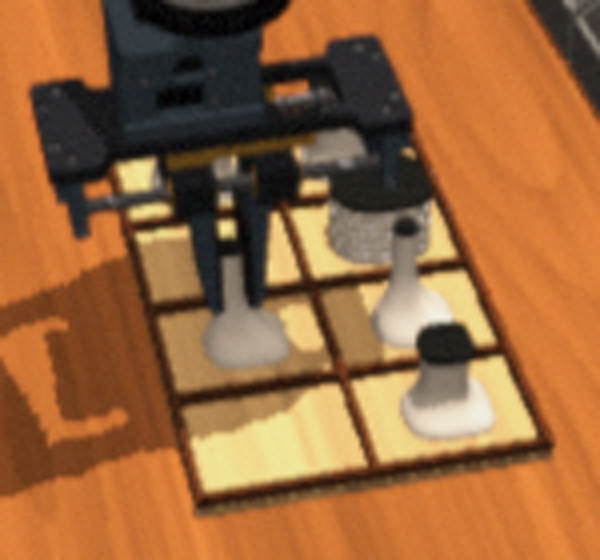

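The stiletto is upright in the compartment in front of its mate, so I'll release it.

Call:
servo_tool:
  commands:
    - [[0,0,0.0025,0,1],[0,0,0.003,0,1],[0,0,0.003,0,0.5],[0,0,0.003,0,0.5],[0,0,0.003,0,0.5],[0,0,-0.03,0,0.5],[0,0,-0.09,0,0.5],[-0.03,0,-0.14,0,0.4],[-0.09,0,-0.14,0,0.4],[-0.15,0,-0.14,0,0.4]]

```text
clock: 16.7
ee_pos: [0.5282, 0.0363, 0.1863]
ee_rot: [0.004, 0.715, 0.699, 0.005]
force: [1.0, -0.4, 0.4]
gripper_width: 0.6
```

```bash
python3 - <<'E'
from h import *; from rig import arm
s=arm.sense()
print(goal(s,.4805,-.297,.14,86.5),s["force"])
E
```

```text
[-0.3344 -0.0406  0.0453  2.1642] [ 1.04918471 -0.39713014  0.36081088]
```

Next is the louis heel in the rack at (316,283) in w1. It is white; the pink look-alike at (212,304) is loose on the bench beside the rack.

Call:
servo_tool:
  commands:
    - [[-0.06,-0.007,0,2,0.3],[-0.12,-0.014,0,2,0.3],[-0.18,-0.021,0,2,0.3],[-0.24,-0.029,0,2,0.3],[-0.29,-0.035,0.02,2,0.3],[-0.334,-0.0405,0.04,2,0.3],[-0.334,-0.0405,0.045,2,0.3],[-0.334,-0.0405,0.045,2,0.3],[-0.334,-0.0405,0.045,2,0.3],[-0.334,-0.0405,0.045,2,0.3]]

```text
clock: 17.95
ee_pos: [0.481, -0.2959, 0.1409]
ee_rot: [0.005, 0.727, 0.687, 0.005]
force: [-0.6, 0.0, 0.5]
gripper_width: 0.696
```

```bash
python3 - <<'E'
from h import *; from rig import arm
p=arm.capture("wrist"); cv2.imwrite("pics/w4.png",p["img"][:,:,::-1])
X=fcloud(p); s=arm.sense(); print(s["ee_pos"])
m=(X[...,2]>.051)&(X[...,2]<.062)&(np.hypot(X[...,0]-.4805,X[...,1]+.297)<.025)
T=X[m]; print(m.sum(),(T.min(0)+T.max(0))/2,T.max(0)-T.min(0),cv2.minAreaRect(np.float32(T[:,:2]*1000)))
print(goal(s,.4805,-.297,.020,86.5))
E
```

```text
[ 0.4809693  -0.29599922  0.14085701]
1389 [ 0.4802784  -0.29728345  0.05550726] [0.0289204  0.0294737  0.00602004] ((480.1735534667969, -297.26898193359375), (29.398395538330078, 28.407373428344727), 87.36359405517578)
[-0.0012 -0.0021  0.1208  0.2287]
```

View pics/w4.png

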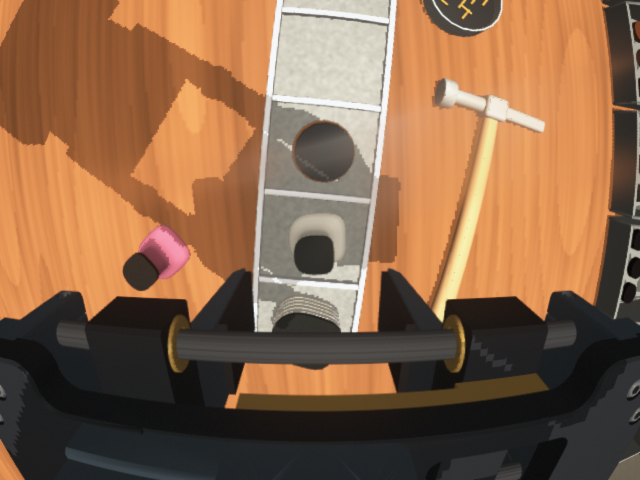

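Call:
servo_tool:
  commands:
    - [[-0.001,-0.002,0.05,0,0.4],[-0.001,-0.002,0.09,0,0.4],[-0.001,-0.002,0.11,0,0.4],[-0.001,-0.002,0.115,0,0.4],[-0.001,-0.002,0.115,0,0.6],[-0.001,-0.002,0.115,0,1],[-0.001,-0.002,0.115,0,1],[-0.001,-0.002,0.115,0,1],[-0.001,-0.002,0.115,0,1],[-0.001,-0.002,0.115,0,1]]
  squeeze: 15

```text
clock: 19.25
ee_pos: [0.4809, -0.2971, 0.0266]
ee_rot: [0.005, 0.727, 0.687, 0.005]
force: [-0.8, 1.6, 8.3]
gripper_width: 0.299
```

```bash
python3 - <<'E'
from h import *; from rig import arm
s=arm.sense()
print(goal(s,.5343,.1115,.14,88.4))
E
```

```text
[ 0.4111  0.0316 -0.1126 -1.6806]
```

Call:
servo_tool:
  commands:
    - [[0,0,0,0,1],[0,0,-0.02,0,1],[0,0,-0.06,0,1],[0.03,0.002,-0.113,0,1],[0.09,0.007,-0.14,-1.7,1],[0.15,0.012,-0.14,-1.7,1],[0.21,0.016,-0.14,-1.7,1],[0.27,0.021,-0.14,-1.7,1],[0.33,0.026,-0.14,-1.7,1],[0.39,0.03,-0.14,-1.7,1]]

```text
clock: 20.5
ee_pos: [0.5311, 0.0926, 0.1675]
ee_rot: [0.005, 0.717, 0.697, 0.005]
force: [0.8, -0.7, -0.6]
gripper_width: 0.302
```

```bash
python3 - <<'E'
from h import *; from rig import arm
s=arm.sense(); print(s["gripper_width"],s["force"])
print(goal(s,.5343,.1115,.08,88.4))
p=arm.capture("side"); i=p["img"][100:260,250:420,::-1]; cv2.imwrite("pics/s3.png",cv2.resize(i,None,fx=3.5,fy=3.5,interpolation=cv2.INTER_CUBIC))
E
```

```text
0.3023986886198126 [ 0.7553272  -0.65002604 -0.56680136]
[0.019  0.0013 0.0876 0.0216]
```

View pics/s3.png

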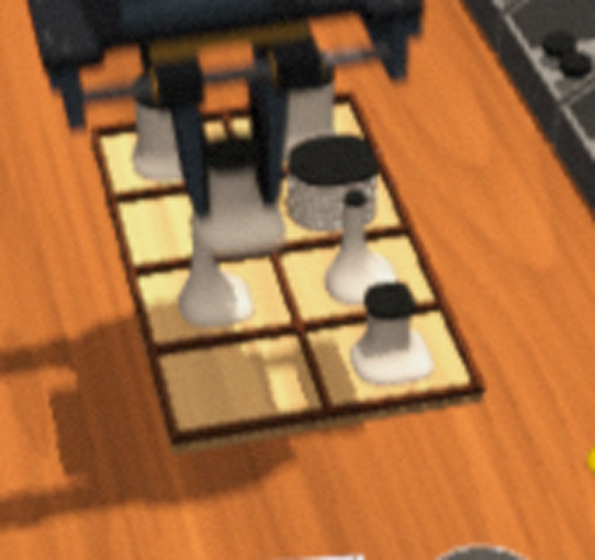

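The louis is held upright, and the stiletto stands freely. Lowering it now.

Call:
servo_tool:
  commands:
    - [[0.019,0.0013,0.02,0,1],[0.019,0.0013,0.06,0,1],[0.019,0.0013,0.1,0,1],[0.019,0.0013,0.125,0,1],[0.019,0.0013,0.133,0,1],[0.019,0.0013,0.137,0,1],[0.019,0.0013,0.139,0,1],[0.019,0.0013,0.139,0,1],[0.019,0.0013,0.139,0,1],[0.019,0.0013,0.139,0,1]]

```text
clock: 21.8
ee_pos: [0.5356, 0.118, 0.029]
ee_rot: [0.005, 0.716, 0.698, 0.007]
force: [1.1, -0.7, -0.7]
gripper_width: 0.302
```

```bash
python3 - <<'E'
from h import *; from rig import arm
s=arm.sense(); print(s["force"],s["ee_pos"],goal(s,.5343,.1115,.027,88.4))
E
```

```text
[ 1.08882952 -0.67637463 -0.65053104] [0.53563806 0.11803089 0.02903533] [-0.0066 -0.0012  0.002   0.158 ]
```

Call:
servo_tool:
  commands:
    - [[-0.0066,-0.001,-0.001,0,1],[-0.0066,-0.001,0,0,1],[-0.0066,-0.001,0.0015,0,1],[-0.0066,-0.001,0.0025,0,1],[-0.0066,-0.001,0.0025,0,0.4],[-0.0066,-0.001,0.0025,0,0.4],[-0.0066,-0.001,0.0025,0,0.4],[-0.0066,-0.001,-0.03,0,0.4],[-0.0066,-0.001,-0.09,0,0.3],[-0.0066,-0.001,-0.15,0,0.2]]

```text
clock: 23.05
ee_pos: [0.5316, 0.1111, 0.1805]
ee_rot: [0.005, 0.716, 0.698, 0.006]
force: [1.3, -0.1, 0.8]
gripper_width: 0.781
```

```bash
python3 - <<'E'
from h import *; from rig import arm
s=arm.sense()
p=pickle.load(open("side0.pkl","rb")); X=cloud(p)
m=(X[...,2]>.04)&(X[...,2]<.055)&(np.hypot(X[...,0]-.468,X[...,1]+.372)<.04); T=X[m]
print(m.sum(),cv2.minAreaRect(np.float32(T[:,:2]*1000)),T.min(0),T.max(0))
print(s["ee_pos"],goal(s,.468,-.373,.15,80))
E
```

```text
1404 ((467.4615783691406, -375.3302917480469), (50.31867599487305, 55.648399353027344), 67.18563842773438) [ 0.43902787 -0.40428842  0.04008786] [ 0.49786036 -0.34858067  0.04947988]
[0.53155389 0.11105491 0.18053851] [-0.4856 -0.0518  0.0284  8.556 ]
```

Call:
servo_tool:
  commands:
    - [[-0.06,-0.006,0,5,0],[-0.12,-0.013,0,10,0],[-0.18,-0.02,0,15,0],[-0.24,-0.026,0,18,0],[-0.3,-0.032,0,18,0],[-0.36,-0.039,0,18,0],[-0.42,-0.046,0,18,0],[-0.46,-0.05,0,18,0],[-0.46,-0.05,0,18,0],[-0.46,-0.05,0,18,0]]

```text
clock: 24.3
ee_pos: [0.4698, -0.3469, 0.1783]
ee_rot: [0.003, 0.816, 0.577, 0.007]
force: [-0.0, 0.6, 0.2]
gripper_width: 1.005
```

```bash
python3 - <<'E'
from h import *; from rig import arm
s=arm.sense(); print(s["ee_pos"],s["gripper_width"])
p=arm.capture("wrist"); cv2.imwrite("pics/w5.png",p["img"][:,:,::-1]); X=fcloud(p)
m=(X[...,2]>.042)&(X[...,2]<.053)&(np.hypot(X[...,0]-.4675,X[...,1]+.375)<.04); T=X[m]
print(m.sum(),cv2.minAreaRect(np.float32(T[:,:2]*1000)),T.min(0),T.max(0))
print(goal(s,.467,-.375,.06,68),goal(s,.467,-.375,.018,68))
E
```

```text
[ 0.46976274 -0.34687693  0.17828934] 1.0050908803612861
3144 ((468.4655456542969, -374.51373291015625), (50.48387908935547, 54.67601776123047), 69.26880645751953) [ 0.43969538 -0.4040775   0.0420964 ] [ 0.49846967 -0.34746262  0.04863808]
[-0.0284  0.0052  0.1181  2.5469] [-0.0287  0.0046  0.1601  2.5469]
```

View pics/w5.png

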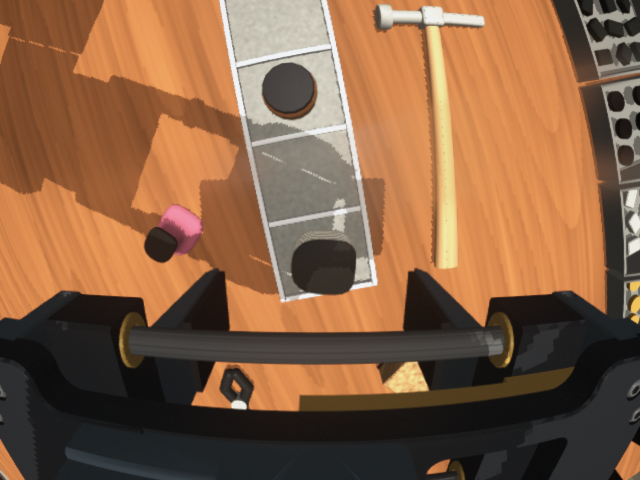

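Everything lines up with the low heel: centre (0.468, -0.375), and the hammer clears the jaws by enough. Descending to grip.

Call:
servo_tool:
  commands:
    - [[-0.0285,0.003,0.04,2.5,0],[-0.0285,0.003,0.09,2.5,0],[-0.0285,0.003,0.13,2.5,0],[-0.0285,0.003,0.15,2.5,0],[-0.0285,0.003,0.158,2.5,0],[-0.0285,0.003,0.158,2.5,0.2],[-0.0285,0.003,0.158,2.5,1],[-0.0285,0.003,0.158,2.5,1],[-0.0285,0.003,0.158,2.5,1],[-0.0285,0.003,0.158,2.5,1]]
  squeeze: 25

```text
clock: 25.6
ee_pos: [0.4661, -0.3743, 0.0209]
ee_rot: [0.004, 0.829, 0.56, 0.007]
force: [1.1, 1.0, 7.8]
gripper_width: 0.611
```

Call:
servo_tool:
  commands:
    - [[0,0,0,0,1],[0,0,0,0,1],[0,0,-0.01,0,1],[0,0,-0.05,0,1],[0,0,-0.1,0,1],[0,0,-0.15,0,1],[0,0,-0.15,0,1],[0,0,-0.15,0,1],[0,0,-0.15,0,1],[0,0,-0.15,0,1]]

```text
clock: 26.85
ee_pos: [0.4633, -0.3742, 0.1699]
ee_rot: [0.003, 0.829, 0.56, 0.007]
force: [-0.0, 0.2, -0.9]
gripper_width: 0.614
```

```bash
python3 - <<'E'
from h import *; from rig import arm
s=arm.sense(); print(s["ee_pos"],s["gripper_width"],s["force"])
print(goal(s,.540,.20,.17,88.4))
E
```

```text
[ 0.46332551 -0.37423754  0.1698883 ] 0.6135583145774638 [-0.01729104  0.18120671 -0.87580781]
[ 5.61300e-01 -1.43200e-01  3.00000e-03 -2.03159e+01]
```

Call:
servo_tool:
  commands:
    - [[0.055,-0.014,0,-4,1],[0.115,-0.03,0,-8,1],[0.175,-0.045,0,-12,1],[0.235,-0.06,0,-16,1],[0.295,-0.075,0,-20.3,1],[0.355,-0.09,0,-20.3,1],[0.415,-0.106,0,-20.3,1],[0.475,-0.121,0,-20.3,1],[0.53,-0.135,0,-20.3,1],[0.561,-0.143,0,-20.3,1]]

```text
clock: 28.1
ee_pos: [0.5398, 0.2024, 0.1724]
ee_rot: [0.004, 0.716, 0.698, 0.006]
force: [0.0, -0.5, -1.0]
gripper_width: 0.614
```

Call:
servo_tool:
  commands:
    - [[0.03,0,0,0,1],[0.03,0,0,0,1],[0.03,0,0,0,1],[0.03,0,0,0,1],[0.03,0,0,0,1],[0.03,0,0,0,1],[0.03,0,0,0,1],[0.03,0,0,0,1],[0.03,0,0,0,1],[0.03,0,0,0,1]]

```text
clock: 29.35
ee_pos: [0.5406, 0.2323, 0.1725]
ee_rot: [0.004, 0.716, 0.698, 0.006]
force: [-0.7, -0.5, -0.9]
gripper_width: 0.615
```

```bash
python3 - <<'E'
from h import *; from rig import arm
s=arm.sense(); print(s["ee_pos"],s["gripper_width"])
print(goal(s,.5416,.2635,.10,88.4),goal(s,.5416,.2635,.024,88.4))
E
```

```text
[0.54057902 0.2323396  0.17249362] 0.6153314219113012
[ 0.0309 -0.0008  0.0726  0.097 ] [ 0.0306 -0.0019  0.1486  0.097 ]
```

Call:
servo_tool:
  commands:
    - [[0.031,-0.001,0.03,0,1],[0.031,-0.001,0.07,0,1],[0.031,-0.0015,0.11,0,1],[0.031,-0.0015,0.135,0,1],[0.031,-0.0015,0.143,0,1],[0.031,-0.0015,0.147,0,1],[0.031,-0.0015,0.148,0,1],[0.031,-0.0015,0.148,0,1],[0.031,-0.0015,0.148,0,1],[0.031,-0.0015,0.148,0,1]]

```text
clock: 30.6
ee_pos: [0.5422, 0.264, 0.0249]
ee_rot: [0.004, 0.716, 0.698, 0.007]
force: [-0.4, -0.7, -0.4]
gripper_width: 0.612
```

```bash
python3 - <<'E'
from h import *; from rig import arm
p=arm.capture("side"); i=p["img"][100:240,250:400,::-1]; cv2.imwrite("pics/s4.png",cv2.resize(i,None,fx=4,fy=4,interpolation=cv2.INTER_CUBIC))
s=arm.sense();print(s["force"],s["ee_pos"],goal(s,.5416,.2635,.021,88.4))
E
```

```text
[-0.23154232  0.34918317 -1.05364142] [0.54211751 0.26390547 0.02483647] [-0.0004 -0.0006  0.0038  0.0925]
```

View pics/s4.png

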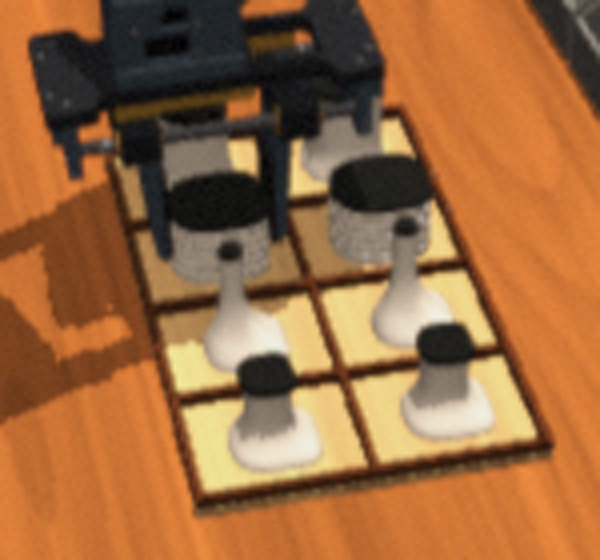

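Louis and stiletto stand in front of their mates, and the low heel is over its own compartment. Releasing it, then rising.

Call:
servo_tool:
  commands:
    - [[0,0,0.0025,0,1],[0,0,0.0037,0,1],[0,0,0.0037,0,1],[0,0,0.0037,0,0.2],[0,0,0.0037,0,0.2],[0,0,0.0037,0,0.2],[0,0,-0.02,0,0.2],[0,0,-0.08,0,0.2],[0,0,-0.14,0,0.2],[0,0,-0.18,0,0.2]]

```text
clock: 31.9
ee_pos: [0.5399, 0.2635, 0.2078]
ee_rot: [0.004, 0.716, 0.698, 0.008]
force: [-0.6, 0.1, -0.2]
gripper_width: 0.802
```

Call:
servo_tool:
  commands:
    - [[-0.06,0.05,0,0,0],[-0.12,0.05,0,0,0],[-0.18,0.05,0,0,0],[-0.22,0.05,0,0,0],[-0.22,0.05,0,0,0],[-0.22,0.05,0,0,0],[-0.22,0.05,0,0,0],[-0.22,0.05,0,0,0],[-0.22,0.05,0,0,0],[-0.22,0.05,0,0,0]]

```text
clock: 33.15
ee_pos: [0.5841, 0.0425, 0.2075]
ee_rot: [0.004, 0.716, 0.698, 0.008]
force: [0.6, 0.3, 0.5]
gripper_width: 0.999
```

```bash
python3 - <<'E'
from h import *; from rig import arm
q=arm.capture("scene"); p=arm.capture("side")
cv2.imwrite("pics/f.png",cv2.resize(p["img"][100:240,250:400,::-1],None,fx=4,fy=4,interpolation=cv2.INTER_CUBIC))
for n,p,X in [("scene",q,cloud(q)),("side",p,cloud(p))]:
  for nm,t,zt,off in [("louis",-.114,.056,-.003),("sti",-.038,.076,-.006),("low",.038,.046,0),("block",.114,.066,0)]:
    for row in (0,.092):
      c=np.array([.5405+row+off+.028*t,.2255+t-.028*row])
      m=(np.hypot(X[...,0]-c[0],X[...,1]-c[1])<.036)&(abs(X[...,2]-zt)<.005)&(p["range_z"]>0)
      T=X[m]; print(n,nm,row,m.sum(),np.round(((T.min(0)+T.max(0))/2)[:2]-c,4),"top",np.round(np.median(T[:,2]),4), "std",np.round(T[:,2].std(),4)) if m.sum() else print(n,nm,row,"none")
  m=(np.hypot(X[...,0]-.4918,X[...,1]+.2235)<.03)&(abs(X[...,2]-.06)<.005)
  print("jar",X[m].mean(0))
E
```

```text
scene louis 0 105 [ 0.0009 -0.0004] top 0.0553 std 0.0013
scene louis 0.092 127 [0.0033 0.0017] top 0.0553 std 0.0013
scene sti 0 28 [0.0005 0.0004] top 0.0748 std 0.0018
scene sti 0.092 30 [ 0.0033 -0.0022] top 0.0755 std 0.0014
scene low 0 405 [0.0015 0.0002] top 0.0452 std 0.0013
scene low 0.092 483 [0.0042 0.0005] top 0.0454 std 0.0012
scene block 0 287 [0.0021 0.0001] top 0.0653 std 0.0015
scene block 0.092 343 [0.003  0.0013] top 0.0652 std 0.0013
jar [ 0.4952056  -0.22167506  0.059022  ]
side louis 0 145 [-0.0007 -0.0015] top 0.0563 std 0.0016
side louis 0.092 142 [0.0011 0.0004] top 0.0562 std 0.0015
side sti 0 32 [ 0.0002 -0.0016] top 0.0757 std 0.0019
side sti 0.092 30 [ 0.0025 -0.0029] top 0.0753 std 0.0022
side low 0 342 [ 0.0004 -0.0014] top 0.0465 std 0.0017
side low 0.092 334 [0.0022 0.0006] top 0.0465 std 0.0017
side block 0 197 [-0.0007 -0.0005] top 0.0665 std 0.0018
side block 0.092 151 [ 0.0004 -0.0052] top 0.0661 std 0.0019
jar [ 0.49085772 -0.22590553  0.0597366 ]
```

View pics/f.png

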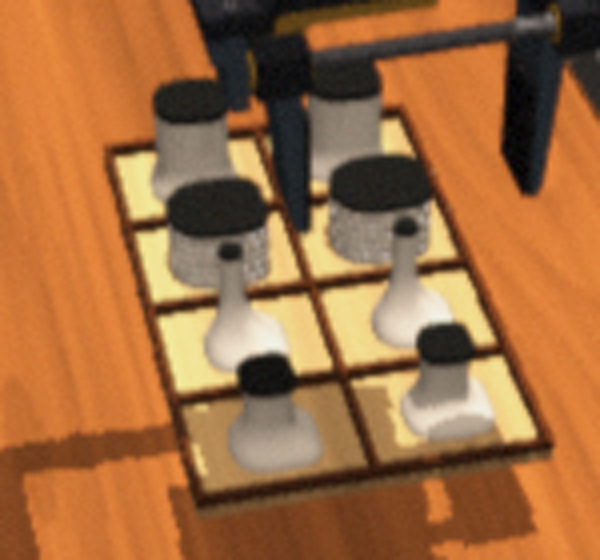

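All four heels stand upright in front of their mates, and the gripper is clear, so I'm handing in.

```bash
python3 -c "
from rig import arm
print(arm.sign_off())"
```

```text
the job is handed in; nothing more can be done
None
```

All four heels now stand tip up in the near row, each in front of its own mate, and the job is handed in. From the right of the row (−y) to the left they are louis, stiletto, low and block. It took about 33 s of the 112 s.

- **Placement:** in the last scene and side pictures every heel is within about 2 mm of its compartment centre. Each top is level with its mate's to about 1 mm, so the heels stand flat on the floor.
- **Left alone:** the jar and the mates measure within a few mm of where they were found, about what the cameras differ by. One mate_block reading was 5 mm off in the side picture only, because a finger partly covered it; the scene picture put it within 1.5 mm. I never reached for the pink and yellow look-alikes.
- **Forces:** the force reading showed about 8 N at the end of three of the grips. For the stiletto and louis the fingertips were probably touching the lower flare; I have no explanation for the low heel. All of this is far below the limits.

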